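# Slide the soldering block into its sprung nest

## Task

Put the brittle pale soldering block away in the wooden tray: it is too wide to grip, so push it across the tray into the rectangular nest (not the round one) and press it down past the two sprung brass leaves until it lies flat and fully home on the nest floor. Push and press with a measured force, so that it does not crack, and leave the tin, the hammer and the dish undisturbed.

Things in the scene. Friction and masses are not known exactly. Their poses are not given: they have to be found in the camera images.
- tray: Fixed wooden tray; slab top 24 mm above the bench (tray z 0), spanning tray x -140..+115, y -242..+242 mm. Dark fences 12 mm high stand on the slab: back fence face at x = +100, end fence faces at y = +230 and -230 (for x over -10). Two nests sunk along the back fence, centred at x = +55, y = +167.5 and -167.5 (which is which varies). Slab plain for |y| under 105.
- nest_rect_floor (a point): Centre of the rectangular nest's floor, 10 mm below the slab. Hole 93 (tray x) x 113 (tray y) mm, its far side 1.5 mm behind the back fence's face. Amid each 113 mm side a sprung brass leaf, 34 mm long, leans into the hole, 4 mm proud at its foot: they hold the block tilted, some mm high, until it is pressed with 10 to 20 N over its middle; then it stays down.
- nest_round_floor (a point): Centre of the round nest's floor (hole 84 mm across, 10 mm deep), for another part; the block does not fit it.
- block: Pale ceramic soldering block, loose, 90 (its x) x 110 (its y) x 18 (z) mm, about 0.36 kg, thin grooves and a burn mark on top; origin at the centre of its underside. Starts flat on the plain slab, its y within 20 degrees of the tray's y. Fully home, its top is 8 mm above the slab.
- tin: Bystander: round metal jar with brass cap, 60 mm across, 55 mm high, standing on the bench; origin at the centre of its underside.
- hammer: Bystander: small hammer 200 mm long lying on the bench beside the tray; its x runs from handle to head.
- dish: Bystander: open black plastic dish 100 x 70 x 18 mm on the bench beyond the tray; origin at the centre of its underside.
There are look-alikes about, which are no part of the job. Several things look just like the part that bears nest_rect_floor: the one meant starts farthest to the robot's left.

How it is judged:
By the outcome, as a careful person would: the job done as asked, in the order asked, and still so for the second after the job is handed in, with the robot touching nothing.
It also fails if it takes over 64 s, if anything falls off the work surface, if the arm or the gripper's body presses on something with over 40 N, if the wrist force passes 120 N, or if a joint passes its speed limit or range.

## Robot

A 6-joint arm with a two-finger parallel gripper is mounted at the origin on the work surface. World frame = base frame: x ahead of the robot, y to its left, z up, the work surface at z = 0. Lengths are in mm, angles in rad, forces in N, time in s.
With the tool pointing down it reaches from about 350 to 875 mm from the base axis. Payload 15.5 kg.
Tool frame: the origin (TCP) lies midway between the tips of the shut fingers; the grasp point (between the pads) lies 19 mm behind it; z points along the fingers, y is the line along which they close (so a half turn about z gives the same grasp; the last joint's range is limited). The gripper opens to 85 mm and grips with 20 to 120 N. Pads are 22 mm wide; open, the fingers measure 114 mm over their backs; the gripper's body (76 mm by 85 mm) begins 54 mm behind the grasp point. The pads swing forward as they close: fully open they stand 13 mm farther back than shut.
Start: joints at [1.03, 0.494, 1.345, -0, 1.302, -0.096], TCP at [268.919, 564.189, 231.277] pointing down, gripper open.
Joint ranges: [-2.91, 2.91], [-0.82, 2.16], [0.22, 2.67], [-1.22, 4.37], [0.12, 2.79], [-3.08, 3.08]. Speed limits (rad/s): [1.89, 1.89, 2.57, 3.01, 3.01, 3.01].

## Interface

Orientations are given as [roll, pitch, yaw] about the fixed x, y, z axes, in that order (R = Rz(yaw) Ry(pitch) Rx(roll)).
In Python, from workcell import * gives the robot as it stands.
- The arm moves only by the tool servo_tool, never from a script. Its argument "commands" is text: rows parted by semicolons, each of 4 numbers parted by spaces: the shift along the tool's x, y, z in cm, then the turn about the tool's z in degrees. A call has exactly 10 rows; each row is the pose to reach, as a shift and turn from the pose commanded when the call began, along the tool's axes at that moment; what a row does not reach only later rows make up. A row lasts 1/12 s, in which the tool goes at most 41.7 mm and 7.16 degrees, less where a joint would pass 70% of its speed; a pose out of reach is approached as far as the arm can. A call with a gripper value outside its range is refused whole. "jaw" is the opening, from 0 (shut) to 1 (fully open), set as the call begins (left out, the last holds). The fingers move at their own pace and stop on an object; "newtons" is the grip in N (left out, the last holds). Time passes only in rows, so rows that repeat a pose let the fingers close, or fill a call up. It gives the time, the measured TCP pose, the force, the opening and the grip force at its end, in the units of the state.
- sense(): the state, without advancing time (a new reading comes with each control period).
- get_image(name): name is "scene" or "side" or "wrist"; returns (picture, depth): 384x512x3 uint8, blue, green, red; 384x512 float32, mm along the optical axis (not along the pixel's ray), 0 where there is no reading.
- get_calibration(name): a dict with "mtx" (3x3 intrinsics, pixels), "distortion" ([k1, k2, p1, p2, k3] as OpenCV has them; the pictures are not rectified), "R" (3x3) and "t" (3): a world point X has camera coordinates R X + t; the wrist camera has in their place "T_tool_cam" (4x4, takes a point from camera to tool coordinates, whose origin is the TCP and whose axes are the flange's). Camera axes: x right, y down, z forward; pixel columns grow to the right and rows downward; lengths in mm; the calibration is good to about 2 mm. A picture is of the moment at which its call begins: read the wrist's pose just before it. get_calibration takes no time and is no camera call.
- job_done(): hands the job in; it is judged then, once.
Trained networks look in the newest picture that a camera, given by its name, has taken for a name from the list of things; names that differ only in an ending like _2 or _b are one class to them, and where a whole thing is asked for, a point or a joint stands for the part that bears it (a point fixed in the world has none). Each returns a list of dicts, best first, with "confidence" (0 to 1); they miss things now and then, are a little off and sometimes report something else, mostly with a low value. They report only what shows in the picture. A call takes as long as a camera call. They do not tell look-alikes from the thing itself.
- recognise(camera, query): "point" ([column, row] in pixels, amid what is visible of it).
The state is a dict: "t": time; "joint_pos": joint angles; "joint_velocities": joint speeds; "joint_torque": joint torques, N m; "tcp_pos": TCP position; "ee_rot": TCP orientation; "contact_force": force on the tool from outside, world axes, zero at the start; "ft_torque": the same for the moment, N m; "width": opening from 0.0 (shut) to 1.0 (fully open); "grasp_force": force on a finger pad.
Only numpy, scipy, OpenCV 4.12 (cv2) and the standard library are available. Lean on these libraries where they do the work, as an engineer would, in place of code of your own. Each camera call takes 0.05 s, during which the arm holds its last target. There are 200 camera calls.

## Working session

There is one attempt and no reset: what is moved stays moved. The work goes in short steps, Python scripts to look and compute and a tool call to move; the robot and the scene stay as the last step left them, time stands still between calls to the robot, and variables do not carry over. Pictures are saved under pics/ and viewed, at most 10 in all, crops included, and the job is handed in when it is done.

Besides the shell and the picture viewer there is one more tool, called after "Request:" by a JSON object that holds its "op" and its "data", one argument or row to a line. servo_tool: Moves the arm, as the interface text tells. Its arguments: {"type":"object","properties":{"commands":{"type":"string"},"jaw":{"type":"number"},"newtons":{"type":"number"}},"required":["commands"]}

```bash
mkdir -p pics; ls; python3 - <<'E'
from workcell import *
import cv2,numpy as np
s=sense();print(s)
for n in("scene","side"):
    im,d=get_image(n);cv2.imwrite(f"pics/{n}0.png",im);np.save(f"{n}0.npy",d)
    c=get_calibration(n);print(n,c)
    for q in("block","tray","nest_rect_floor","nest_round_floor","tin","hammer","dish"):
        print(q,[(x["point"],round(x["confidence"],2)) for x in recognise(n,q)])
a=cv2.imread("pics/scene0.png");cv2.imwrite("pics/scene0b.png",cv2.resize(a,(800,600)))
E
```

```text
pics
{'t': 0.0, 'joint_pos': array([ 1.03049517e+00,  4.94201755e-01,  1.34613409e+00, -3.25813717e-06,
        1.30252397e+00, -9.54558324e-02]), 'joint_velocities': array([ 1.62039095e-04,  6.69140310e-04,  8.80793796e-04, -3.66921959e-04,
       -8.50778379e-05, -2.52310093e-04]), 'joint_torque': array([ 6.54756786e-04, -8.82162094e+01, -3.83878505e+01, -3.86163310e-05,
        9.98345698e-03, -1.11171996e-04]), 'tcp_pos': array([268.73082421, 563.86725176, 230.68771367]), 'ee_rot': array([-3.14033096e+00, -1.17648571e-04,  2.69674812e+00]), 'contact_force': array([-0.41368548, -0.39292098, -0.15407589]), 'ft_torque': array([0.03174159, 0.04034206, 0.01414036]), 'grasp_force': 0.0, 'width': 0.999224991077365}
scene {'mtx': array([[435.94050054,   0.        , 252.97620759],
       [  0.        , 435.94050054, 186.74785671],
       [  0.        ,   0.        ,   1.        ]]), 'distortion': array([-0.12656739,  0.        ,  0.        ,  0.        ,  0.        ]), 'R': array([[ 0.6636484 ,  0.74788955, -0.01523203],
       [ 0.41556953, -0.38553868, -0.82380938],
       [-0.62199097,
[... 368 characters left out ...]
[404.22150759,   0.        , 254.6313698 ],
       [  0.        , 404.22150759, 189.70757691],
       [  0.        ,   0.        ,   1.        ]]), 'distortion': array([-0.00937884,  0.        ,  0.        ,  0.        ,  0.        ]), 'R': array([[-0.97123063, -0.23725922,  0.02047241],
       [-0.15984432,  0.58576928, -0.79455909],
       [ 0.17652436, -0.77497252, -0.60684161]]), 't': array([650.78364003, 152.04118944, 834.77300434])}
block [([320.3, 211.6], 0.8)]
tray [([304.3, 235.9], 0.93)]
nest_rect_floor [([199.7, 169.5], 0.72), ([266.0, 256.9], 0.58)]
nest_round_floor [([280.4, 164.0], 0.79)]
tin [([304.6, 323.2], 0.67)]
hammer [([303.8, 141.8], 0.92)]
dish [([200.4, 222.8], 0.97)]
```

View pics/scene0.png

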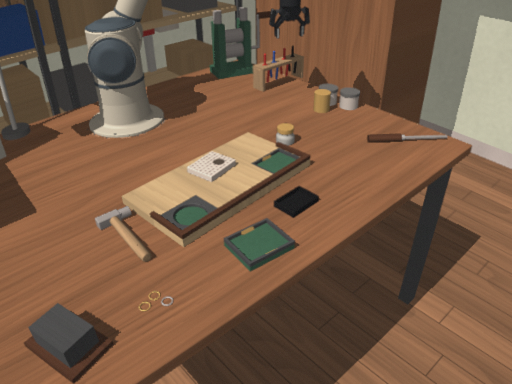

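View pics/side0.png

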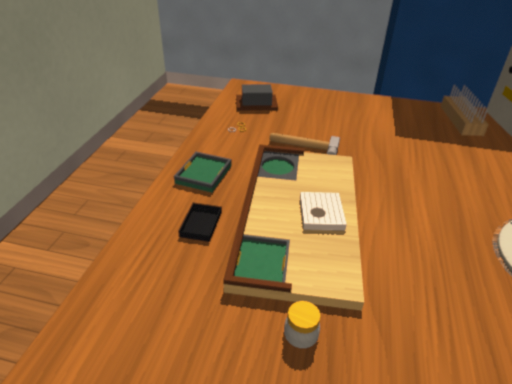

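The pictures show the wooden tray, with the rectangular nest at its left end (scene 277,160; side 262,260) and the round nest at its right end. The candidates for the rectangular nest are:
- the tray's nest at scene (277,160) / side (262,260)
- the separate green box at scene (258,245) / side (203,172)

The tray nest is farthest to the robot's left, so I choose that one. The only pale grooved block is at scene (212,165) / side (322,211). Next I measure, with a close crop rectified onto the slab plane.

```bash
cat > h.py <<'E'
from workcell import *
import cv2,numpy as np
from scipy.spatial.transform import Rotation as Ro
def cam(n,s=None):
    c=get_calibration(n);K,D=c["mtx"],c["distortion"]
    if n=="wrist":
        s=s or sense();T=np.eye(4);T[:3,:3]=Ro.from_euler("xyz",s["ee_rot"]).as_matrix();T[:3,3]=s["tcp_pos"]
        W=np.linalg.inv(T@c["T_tool_cam"]);return K,D,W[:3,:3],W[:3,3]
    return K,D,np.array(c["R"]),np.array(c["t"])
def cloud(n,d,s=None):
    K,D,R,t=cam(n,s);h,w=d.shape
    u=np.stack(np.meshgrid(np.arange(w),np.arange(h)),-1).reshape(-1,1,2).astype(np.float32)
    p=cv2.undistortPoints(u,K,D)[:,0];z=d.reshape(-1,1)
    X=(np.hstack([p*z,z])-t)@R;X[z[:,0]<=0]=np.nan
    return X.reshape(h,w,3)
def ortho(n,im,x0,x1,y0,y1,z,sc=1.,s=None):
    "up = +x, left = +y"
    K,D,R,t=cam(n,s);xs=np.arange(x1,x0,-1/sc);ys=np.arange(y1,y0,-1/sc)
    Y,X=np.meshgrid(ys,xs);P=np.stack([X,Y,np.full_like(X,z)],-1).reshape(-1,3).astype(float)
    q=cv2.projectPoints(P,cv2.Rodrigues(R)[0],t,K,D)[0].reshape(X.shape+(2,)).astype(np.float32)
    return cv2.remap(im,q[...,0],q[...,1],cv2.INTER_LINEAR)
E
python3 - <<'E'
from h import *
for n in("scene","side"):
    X=cloud(n,np.load(n+"0.npy"));im=cv2.imread(f"pics/{n}0.png")
    u,v={"scene":(212,165),"side":(322,211)}[n]
    print(n,"block px",X[v,u])
    c=X[v,u]
    m=(np.abs(X[...,:2]-c[:2]).max(-1)<350)
    bl=m&(np.abs(X[...,2]-42)<5)&(np.linalg.norm(X[...,:2]-c[:2],axis=-1)<80)&(im.min(-1)>110)
    print("block",bl.sum(),cv2.minAreaRect(X[bl][:,:2].astype(np.float32)),np.median(X[bl][:,2]))
    sl=(m&(np.abs(X[...,2]-24)<4)).astype(np.uint8)
    sl=cv2.morphologyEx(sl,cv2.MORPH_OPEN,np.ones((3,3)))
    k,l=cv2.connectedComponents(sl);b=max(range(1,k),key=lambda i:(l==i).sum());sl=l==b
    print("slab",sl.sum(),cv2.minAreaRect(X[sl][:,:2].astype(np.float32)),np.median(X[sl][:,2]))
    o=ortho(n,im,c[0]-200,c[0]+250,c[1]-300,c[1]+300,24);print("ortho origin x1,y1",c[0]+250,c[1]+300)
    cv2.imwrite(f"pics/o_{n}.png",o)
s=sense();im,d=get_image("wrist");cv2.imwrite("pics/w0.png",im);print(get_calibration("wrist")["T_tool_cam"])
E
```

```text
scene block px [526.43963695   1.26579911  39.38541242]
block 630 ((518.9714965820312, 5.7308197021484375), (93.32162475585938, 114.07269287109375), 12.050827980041504) 41.30783342647265
slab 5519 ((551.2274780273438, -2.110870361328125), (230.90396118164062, 488.59368896484375), 5.5236334800720215) 23.416558420097534
ortho origin x1,y1 776.4396369519383 301.2657991109357
side block px [514.47460513  19.71375337  43.78329603]
block 1250 ((516.2816162109375, 4.796531677246094), (90.00395202636719, 113.37307739257812), 13.24658203125) 42.70801729091316
slab 11320 ((558.2108764648438, -3.511810302734375), (240.80052185058594, 489.8584289550781), 5.489748954772949) 24.64011077125897
ortho origin x1,y1 764.4746051282577 319.71375336780125
[[-1.85273290e-03 -9.54204230e-01 -2.99150222e-01  7.81448875e+01]
 [ 9.99998182e-01 -1.63303710e-03 -9.84383765e-04 -9.59512958e-02]
 [ 4.50779741e-04 -2.99151502e-01  9.54205521e-01 -1.42372816e+02]
 [ 0.00000000e+00  0.00000000e+00  0.00000000e+00  1.00000000e+00]]
```

View pics/o_side.png

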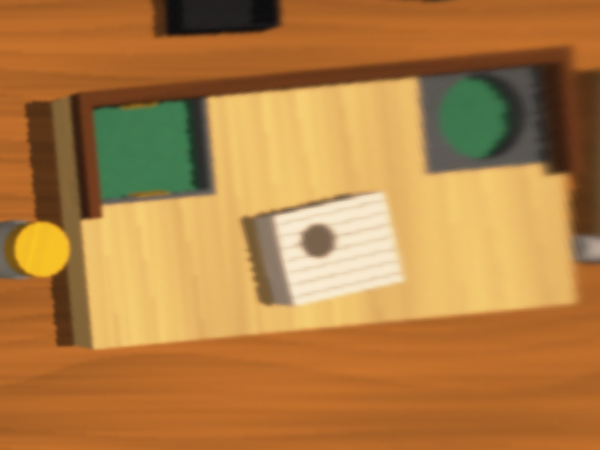

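View pics/w0.png

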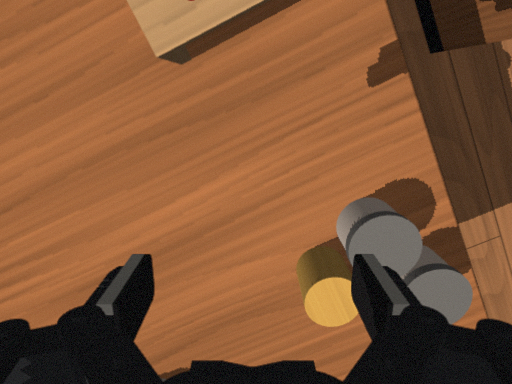

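The rectified side picture shows:
- the tray's rectangular nest at upper left (145,150), with brass leaves at (138,104) and (150,193)
- the round nest at (475,117)
- the block at (338,248)
- the tin cap at (42,249)
- the dish at the top edge

The wrist picture shows only a tray corner and some jars. I'll move over the tray for a closer wrist look.

Request:
{"op": "servo_tool", "data": {
  "commands": "-4 -3 0 -5;-8 -6 0 -10;-12 -9 0 -15;-16 -12 0 -20;-19 -15 0 -25;-22 -18 0 -31;-25 -20 0 -31;-28 -22 0 -31;-31 -24 0 -31;-32 -25 0 -31",
  "jaw": 0.6
}}

```text
t: 1.68
tcp_pos: [451.5, 198.4, 231.6]
ee_rot: [-3.141, 0.001, -3.046]
contact_force: [0.3, 1.4, 0.9]
width: 0.602
grasp_force: 0.0
```

```bash
cat >> h.py <<'E'
TY,TO=np.radians(5.4),np.array([579,-1.6])
def rot(a): return np.array([[np.cos(a),-np.sin(a)],[np.sin(a),np.cos(a)]])
def tray(p): return (np.asarray(p)[...,:2]-TO)@rot(TY)
def go(x,y,z,yaw):
    "tool delta (cm, deg) to tray x,y, world z, tray yaw deg"
    s=sense();R=Ro.from_euler("xyz",s["ee_rot"]).as_matrix()
    w=np.append(TO+rot(TY)@np.array([x,y]),z)
    d=R.T@(w-s["tcp_pos"])/10
    t=-((yaw+np.degrees(TY)-np.degrees(s["ee_rot"][2])+180)%360-180)
    print("delta cm",d.round(2),"turn",round(t,2));return d,t
def st():
    s=sense();print("t",round(s["t"],2),"tray",tray(s["tcp_pos"]).round(1),"z",s["tcp_pos"][2].round(1),"yaw",round(np.degrees(s["ee_rot"][2]-TY),1),"F",s["contact_force"].round(1),"w",round(s["width"],2));return s
E
python3 -c "
from h import *
st();go(-50,60,230,180)"
```

```text
t 1.68 tray [-108.1  211.1] z 231.6 yaw -179.9 F [0.3 1.4 0.9] w 0.6
delta cm [ -5.79 -15.12   0.16] turn 0.08
```

Request:
{"op": "servo_tool", "data": {
  "commands": "-1.5 -4 0 0;-3 -8 0 0;-5 -12 0 0;-5.8 -15 0 0;-5.8 -15 0 0;-5.8 -15 0 0;-5.8 -15 0 0;-5.8 -15 0 0;-5.8 -15 0 0;-5.8 -15 0 0"
}}

```text
t: 2.52
tcp_pos: [522.1, 58.0, 231.4]
ee_rot: [3.142, 0.0, -3.044]
contact_force: [-1.0, 0.4, -0.4]
width: 0.597
grasp_force: 0.0
```

```bash
python3 - <<'E'
from h import *
s=st();im,d=get_image("wrist");cv2.imwrite("pics/w1.png",im);np.save("w1.npy",d)
o=ortho("wrist",im,400,720,-200,280,24,1.5,s);cv2.imwrite("pics/w1o.png",o)
for n in("scene","side"):
    i,_=get_image(n)
X=cloud("wrist",d,s)
bl=(np.abs(X[...,2]-42)<4)&(im.min(-1)>110)&(np.linalg.norm(tray(X)-[-60,12],axis=-1)<85)
r=cv2.minAreaRect(X[bl][:,:2].astype(np.float32));print("block",bl.sum(),r,tray(r[0]),np.median(X[bl][:,2]))
T=tray(X);hsv=cv2.cvtColor(im,cv2.COLOR_BGR2HSV)
g=(hsv[...,0]>45)&(hsv[...,0]<90)&(hsv[...,1]>80)&(T[...,1]>60)&(X[...,2]<22)&(X[...,2]>6)
if g.sum()>50:
    q=T[g];print("nest green",g.sum(),np.percentile(q,[1,99],axis=0),np.median(X[g][:,2]))
    print(cv2.minAreaRect(q.astype(np.float32)))
E
```

```text
t 2.52 tray [-51.1  64.7] z 231.4 yaw -179.8 F [-1.   0.4 -0.4] w 0.6
block 8746 ((515.713134765625, 4.794960021972656), (89.96443939208984, 109.53629302978516), 12.821672439575195) [-62.40417698  12.32239911] 41.848377178752855
nest green 5040 [[ 11.80184289 113.60711809]
 [166.79955493 224.76629988]] 13.738804462141282
((103.26783752441406, 153.154296875), (132.8489990234375, 221.12103271484375), 70.26885223388672)
```

View pics/w1o.png

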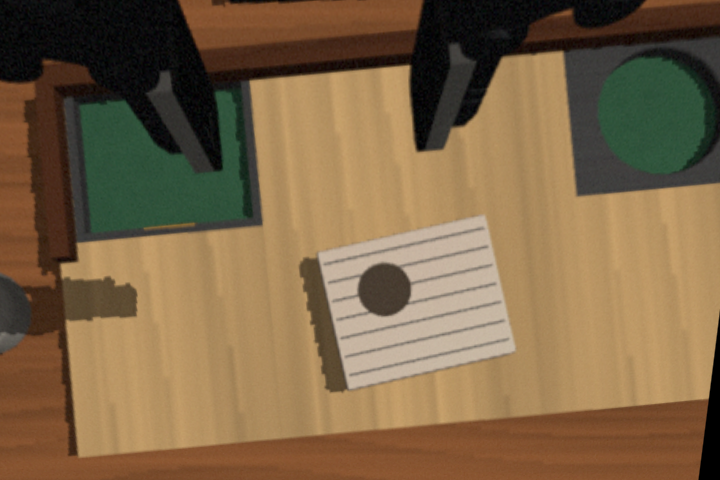

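The rectified wrist view confirms the choices:
- the block, with grooves and a burn mark, at (415,302)
- the rectangular nest at (165,160), left end, with its front brass leaf at (170,227)
- the round nest at (655,110)

I'll go down behind the block.

Request:
{"op": "servo_tool", "data": {
  "commands": "3 -2 2 0;6 -4 4 0;8.1 -5.2 7 0;8.1 -5.2 11 0;8.1 -5.2 14 0;8.1 -5.2 17 0;8.1 -5.2 19 0;8.1 -5.2 20 0;8.1 -5.2 20 0;8.1 -5.2 20 0"
}}

```text
t: 3.5
tcp_pos: [446.6, -2.3, 31.2]
ee_rot: [3.141, -0.001, -3.045]
contact_force: [-0.2, -0.1, 0.4]
width: 0.599
grasp_force: 0.0
```

```bash
python3 - <<'E'
from h import *
s=st();im,d=get_image("side");o=ortho("side",im,400,650,-130,170,24,2.6);cv2.imwrite("pics/s2.png",o[:590])
E
```

```text
t 3.5 tray [-131.9   11.7] z 31.2 yaw -179.9 F [-0.2 -0.1  0.4] w 0.6
```

View pics/s2.png

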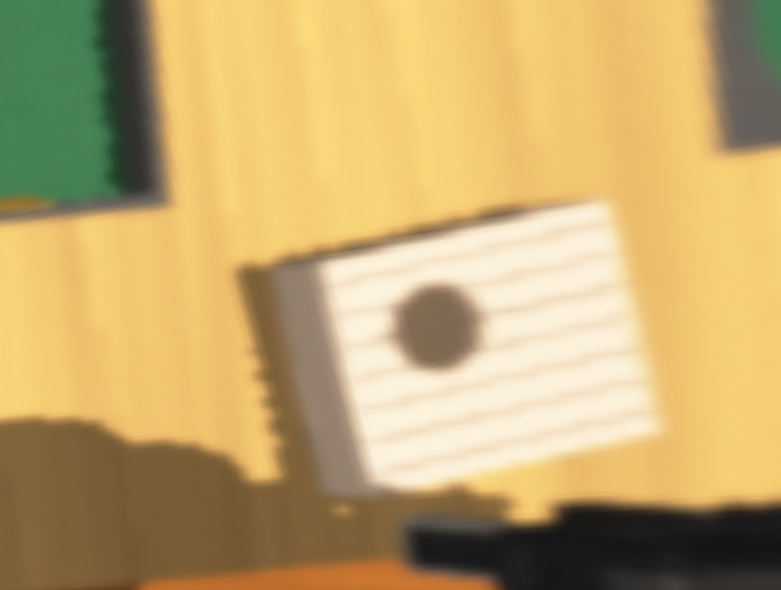

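The picture shows both fingers (the left tip at 440,545) just behind the block (centre 490,350), clear of it. Now I push toward the back fence.

Request:
{"op": "servo_tool", "data": {
  "commands": "0 0 0.3 0;-0.4 0 0.3 0;-0.7 0 0.3 0;-1 0 0.3 0;-1.3 0 0.3 0;-1.7 0 0.3 0;-2.2 0 0.3 0;-2.7 0 0.3 0;-3.2 0 0.3 0;-3.8 0 0.3 0"
}}

```text
t: 4.38
tcp_pos: [484.9, 1.2, 28.2]
ee_rot: [3.142, -0.0, -3.045]
contact_force: [-5.1, -0.2, 3.4]
width: 0.602
grasp_force: 2.1
```

Request:
{"op": "servo_tool", "data": {
  "commands": "-0.6 0 0 0;-1.2 0 0 0;-1.8 0 0 0;-2.4 0 0 0;-3 0 0 0;-3.6 0 0 0;-4.2 0 0 0;-4.7 0 0 0;-5.1 0 0 0;-5.4 0 0 0"
}}

```text
t: 5.22
tcp_pos: [538.9, 6.4, 28.3]
ee_rot: [-3.142, 0.0, -3.045]
contact_force: [-3.4, -0.8, 2.0]
width: 0.6
grasp_force: 1.8
```

```bash
python3 - <<'E'
from h import *
s=st();im,d=get_image("side");X=cloud("side",d)
T=tray(X);bl=(np.abs(X[...,2]-42)<5)&(im.min(-1)>110)&(np.abs(T[...,1]-12)<90)&(np.abs(T[...,0])<110)
r=cv2.minAreaRect(T[bl].astype(np.float32));print("block tray",bl.sum(),r)
E
```

```text
t 5.22 tray [-39.2  11.8] z 28.3 yaw -179.9 F [-3.4 -0.8  2. ] w 0.6
block tray 1167 ((15.595378875732422, 6.195735931396484), (90.84097290039062, 115.18046569824219), 0.129659503698349)
```

Request:
{"op": "servo_tool", "data": {
  "commands": "-0.6 0 0 0;-1.2 0 0 0;-1.8 0 0 0;-2.3 0 0 0;-2.7 0 0 0;-3 0 0 0;-3.1 0 0 0;-3.2 0 0 0;-3.3 0 0 0;-3.4 0 0 0"
}}

```text
t: 6.1
tcp_pos: [572.0, 9.7, 28.3]
ee_rot: [3.142, -0.0, -3.045]
contact_force: [-3.6, -0.1, 0.5]
width: 0.602
grasp_force: 1.3
```

Request:
{"op": "servo_tool", "data": {
  "commands": "0 0 0 0;-0.05 0 0 0;-0.05 0 0 0;-0.1 0 0 0;-0.1 0 0 0;-0.15 0 0 0;-0.15 0 0 0;-0.2 0 0 0;-0.2 0 0 0;-0.2 0 0 0"
}}

```text
t: 6.93
tcp_pos: [574.2, 9.9, 28.3]
ee_rot: [-3.142, 0.0, -3.045]
contact_force: [-1.6, -0.1, -0.2]
width: 0.596
grasp_force: 1.0
```

```bash
python3 - <<'E'
from h import *
s=st();im,d=get_image("side");X=cloud("side",d)
T=tray(X);bl=(np.abs(X[...,2]-42)<5)&(im.min(-1)>110)&(np.abs(T[...,1]-12)<90)&(np.abs(T[...,0])<110)
r=cv2.minAreaRect(T[bl].astype(np.float32));print("block tray",bl.sum(),r)
E
```

```text
t 6.93 tray [-3.7 11.8] z 28.3 yaw -179.9 F [-1.6 -0.1 -0.2] w 0.6
block tray 1127 ((51.87723922729492, 6.829555511474609), (89.20013427734375, 114.2380599975586), 0.8677293062210083)
```

Not at the fence yet, so I continue slowly.

Request:
{"op": "servo_tool", "data": {
  "commands": "-0.05 0 0 0;-0.05 0 0 0;-0.1 0 0 0;-0.1 0 0 0;-0.15 0 0 0;-0.15 0 0 0;-0.2 0 0 0;-0.2 0 0 0;-0.2 0 0 0;-0.2 0 0 0"
}}

```text
t: 7.82
tcp_pos: [576.2, 10.0, 28.3]
ee_rot: [3.142, 0.0, -3.045]
contact_force: [-2.3, 0.8, -0.5]
width: 0.603
grasp_force: 0.9
```

Request:
{"op": "servo_tool", "data": {
  "commands": "0 0 0 0;0 0 0 0;-0.05 0 0 0;-0.05 0 0 0;-0.05 0 0 0;-0.05 0 0 0;-0.1 0 0 0;-0.1 0 0 0;-0.1 0 0 0;-0.1 0 0 0"
}}

```text
t: 8.65
tcp_pos: [576.9, 10.2, 28.3]
ee_rot: [3.142, -0.0, -3.045]
contact_force: [-4.7, -0.3, 1.7]
width: 0.596
grasp_force: 2.4
```

Request:
{"op": "servo_tool", "data": {
  "commands": "0 0 0 0;-0.03 0 0 0;-0.03 0 0 0;-0.03 0 0 0;-0.06 0 0 0;-0.06 0 0 0;-0.06 0 0 0;-0.06 0 0 0;-0.06 0 0 0;-0.06 0 0 0"
}}

```text
t: 9.48
tcp_pos: [576.9, 10.2, 28.2]
ee_rot: [3.141, -0.002, -3.045]
contact_force: [-7.3, -1.3, 5.3]
width: 0.599
grasp_force: 4.1
```

The block is against the fence: 7 N at its predicted stop. I lift off, turn 90° and go to its −y side.

Request:
{"op": "servo_tool", "data": {
  "commands": "0.8 0 0 0;1 0 -2 0;1 0 -5 0;0 -1.5 -7 7;-1 -3 -7 14;-2 -5 -7 21;-3.5 -7 -7 28;-5 -8.7 -7 35;-5.1 -8.7 -7 42;-5.1 -8.7 -7 49",
  "jaw": 0.5
}}

```text
t: 10.32
tcp_pos: [638.1, -72.7, 98.3]
ee_rot: [3.14, 0.002, 2.375]
contact_force: [-0.7, 0.4, -0.3]
width: 0.502
grasp_force: 0.0
```

Request:
{"op": "servo_tool", "data": {
  "commands": "0 0 0 7;0 0 0 14;0 0 0 21;0 0 0 28;0 0 0 35;0 0 0 41;0 0 0 41;0 0 0 41;0 0 0 41;0 0 0 41"
}}

```text
t: 11.15
tcp_pos: [636.9, -71.5, 98.3]
ee_rot: [3.141, 0.0, 1.67]
contact_force: [0.7, -0.3, 0.2]
width: 0.5
grasp_force: 0.0
```

```bash
python3 - <<'E'
from h import *
s=st();im,d=get_image("wrist");X=cloud("wrist",d,s);T=tray(X)
cv2.imwrite("pics/w3.png",im)
bl=(np.abs(X[...,2]-42)<4)&(im.min(-1)>110)&(np.abs(T[...,1]-12)<90)&(np.abs(T[...,0]-50)<80)
r=cv2.minAreaRect(T[bl].astype(np.float32));print("block tray",bl.sum(),r)
go(50,-75,28,90)
E
```

```text
t 11.15 tray [ 51.1 -75.1] z 98.3 yaw 90.3 F [ 0.7 -0.3  0.2] w 0.5
block tray 11378 ((53.41534423828125, -3.67340087890625), (87.49354553222656, 90.19879150390625), 89.92009735107422)
delta cm [ 0.01 -0.11  7.03] turn 0.24
```

View pics/w3.png

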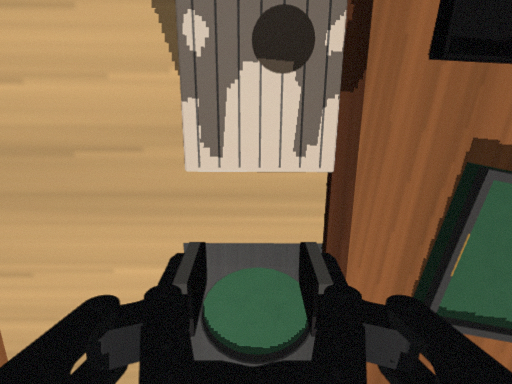

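The wrist view shows the block flush with the back fence, its near edge at row 170 (columns 185–335), and the fingers clear of the fence. I go down and push along +y.

Request:
{"op": "servo_tool", "data": {
  "commands": "0 -0.1 3 0;0 -0.1 5.5 0;0 -0.1 6.8 0;0 -0.1 7 0;0.5 -0.1 7 0;1 -0.1 7 0;1.3 -0.1 7 0;1.6 -0.1 7 0;1.9 -0.1 7 0;2.2 -0.1 7 0"
}}

```text
t: 12.03
tcp_pos: [634.5, -49.9, 29.3]
ee_rot: [3.14, 0.001, 1.667]
contact_force: [0.6, -5.0, 3.8]
width: 0.5
grasp_force: 2.5
```

Request:
{"op": "servo_tool", "data": {
  "commands": "0.6 0 0 0;1.2 0 0 0;1.8 0 0 0;2.4 0 0 0;3 0 0 0;3.6 0 0 0;4.2 0 0 0;4.8 0 0 0;5.4 0 0 0;6 0 0 0"
}}

```text
t: 12.87
tcp_pos: [627.9, 10.6, 28.3]
ee_rot: [-3.142, 0.0, 1.667]
contact_force: [1.1, -3.7, 4.7]
width: 0.502
grasp_force: 2.5
```

```bash
python3 - <<'E'
from h import *
s=st();im,d=get_image("side");X=cloud("side",d);T=tray(X)
bl=(np.abs(X[...,2]-42)<5)&(im.min(-1)>110)&(np.abs(T[...,1]-72)<100)&(np.abs(T[...,0])<110)
r=cv2.minAreaRect(T[bl].astype(np.float32));print("block tray",bl.sum(),r)
E
```

```text
t 12.87 tray [49.8  7.6] z 28.3 yaw 90.1 F [ 1.1 -3.7  4.7] w 0.5
block tray 447 ((53.02809524536133, 74.11894226074219), (89.84790802001953, 113.39086151123047), 0.0699458047747612)
```

Request:
{"op": "servo_tool", "data": {
  "commands": "0.5 0 0 0;1 0 0 0;1.5 0 0 0;2 0 0 0;2.4 0 0 0;2.8 0 0 0;3.2 0 0 0;3.6 0 0 0;4 0 0 0;4.4 0 0 0"
}}

```text
t: 13.75
tcp_pos: [623.7, 54.1, 28.3]
ee_rot: [-3.142, 0.0, 1.667]
contact_force: [0.7, -3.6, 2.4]
width: 0.502
grasp_force: 1.9
```

Request:
{"op": "servo_tool", "data": {
  "commands": "0.3 0 0 0;0.6 0 0 0;0.9 0 0 0;1.2 0 0 0;1.5 0 0 0;1.8 0 0 0;2.1 0 0 0;2.4 0 0 0;2.7 0 0 0;3 0 0 0"
}}

```text
t: 14.58
tcp_pos: [620.7, 84.0, 28.1]
ee_rot: [-3.141, -0.0, 1.667]
contact_force: [1.4, -3.8, 0.2]
width: 0.501
grasp_force: 1.9
```

```bash
python3 - <<'E'
from h import *
s=st();im,d=get_image("side");X=cloud("side",d);T=tray(X)
bl=(np.abs(X[...,2]-40)<9)&(im.min(-1)>120)&(np.abs(T[...,1]-140)<90)&(np.abs(T[...,0]-50)<60)
r=cv2.minAreaRect(T[bl].astype(np.float32));print("block tray",bl.sum(),r)
A=np.c_[T[bl]-[55,140],np.ones(bl.sum())];print("plane slope x,y,z",np.linalg.lstsq(A,X[bl][:,2],rcond=None)[0])
cv2.imwrite("pics/s4.png",cv2.resize(im[170:340,180:380],None,fx=3,fy=3,interpolation=cv2.INTER_CUBIC))
E
```

```text
t 14.58 tray [49.6 81.3] z 28.1 yaw 90.1 F [ 1.4 -3.8  0.2] w 0.5
block tray 439 ((52.03151321411133, 146.45513916015625), (110.94071960449219, 90.67776489257812), 87.47245025634766)
plane slope x,y,z [ 2.97103647e-03 -7.68206430e-02  4.00623143e+01]
```

View pics/s4.png

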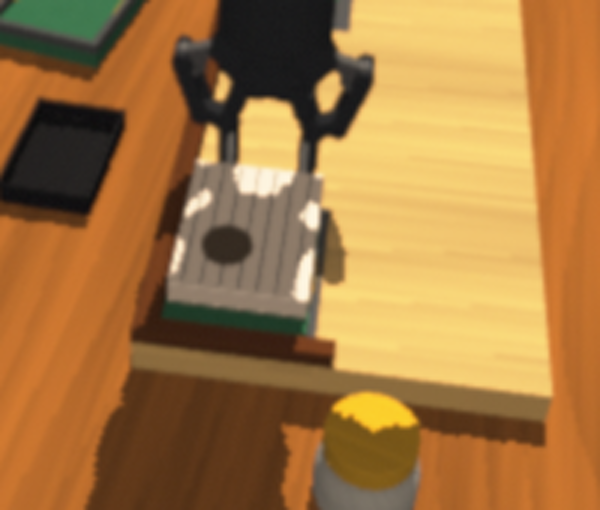

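The block (240,240) is already tipping into the nest, with green floor visible beyond its leading edge at (235,315). It needs about 20 mm more; I slow near the end.

Request:
{"op": "servo_tool", "data": {
  "commands": "0.3 0 0 0;0.6 0 0 0;0.8 0 0 0;1 0 0 0;1.2 0 0 0;1.3 0 0 0;1.4 0 0 0;1.5 0 0 0;1.6 0 0 0;1.6 0 0 0"
}}

```text
t: 15.47
tcp_pos: [619.3, 99.8, 28.3]
ee_rot: [3.142, -0.0, 1.667]
contact_force: [1.6, -1.5, -0.7]
width: 0.501
grasp_force: 1.0
```

Request:
{"op": "servo_tool", "data": {
  "commands": "0.05 0 0 0;0.05 0 0 0;0.1 0 0 0;0.1 0 0 0;0.15 0 0 0;0.15 0 0 0;0.2 0 0 0;0.2 0 0 0;0.2 0 0 0;0.2 0 0 0"
}}

```text
t: 16.3
tcp_pos: [619.1, 101.7, 28.3]
ee_rot: [-3.142, -0.0, 1.667]
contact_force: [2.9, -2.8, -0.2]
width: 0.501
grasp_force: 1.3
```

```bash
cat > m.py <<'E'
from h import *
s=st();im,d=get_image("side");X=cloud("side",d);T=tray(X)
bl=(np.abs(X[...,2]-38)<12)&(im.min(-1)>85)&(np.ptp(im.astype(int),axis=-1)<50)&(np.abs(T[...,1]-160)<80)&(np.abs(T[...,0]-50)<60)
r=cv2.minAreaRect(T[bl].astype(np.float32));print("block tray",bl.sum(),r)
A=np.c_[T[bl]-[55,167.5],np.ones(bl.sum())];print("plane slope x,y,z",np.linalg.lstsq(A,X[bl][:,2],rcond=None)[0])
E
python3 m.py
```

```text
t 16.3 tray [49.6 99. ] z 28.3 yaw 90.1 F [ 2.9 -2.8 -0.2] w 0.5
block tray 1732 ((52.72990417480469, 165.76416015625), (94.72981262207031, 112.83802795410156), 2.0055298805236816)
plane slope x,y,z [-9.69397272e-04 -1.10863028e-01  3.75535633e+01]
```

Request:
{"op": "servo_tool", "data": {
  "commands": "0.05 0 0 0;0.05 0 0 0;0.1 0 0 0;0.1 0 0 0;0.15 0 0 0;0.15 0 0 0;0.2 0 0 0;0.2 0 0 0;0.2 0 0 0;0.2 0 0 0"
}}

```text
t: 17.18
tcp_pos: [618.9, 103.6, 28.3]
ee_rot: [-3.142, -0.0, 1.667]
contact_force: [1.2, -1.2, -1.3]
width: 0.498
grasp_force: 1.2
```

Request:
{"op": "servo_tool", "data": {
  "commands": "0 0 0 0;0.05 0 0 0;0.05 0 0 0;0.05 0 0 0;0.1 0 0 0;0.1 0 0 0;0.1 0 0 0;0.1 0 0 0;0.1 0 0 0;0.1 0 0 0"
}}

```text
t: 18.02
tcp_pos: [618.9, 104.6, 28.3]
ee_rot: [3.142, 0.0, 1.667]
contact_force: [0.9, -2.5, -0.4]
width: 0.507
grasp_force: 1.4
```

```bash
python3 m.py
```

```text
t 18.02 tray [ 49.7 102. ] z 28.3 yaw 90.1 F [ 0.9 -2.5 -0.4] w 0.51
block tray 1744 ((53.67060089111328, 168.8333740234375), (109.6133804321289, 90.81573486328125), 89.94852447509766)
plane slope x,y,z [-1.48539585e-03 -1.08061597e-01  3.79186246e+01]
```

Request:
{"op": "servo_tool", "data": {
  "commands": "0 0 0 0;0.05 0 0 0;0.05 0 0 0;0.05 0 0 0;0.1 0 0 0;0.1 0 0 0;0.1 0 0 0;0.1 0 0 0;0.1 0 0 0;0.1 0 0 0"
}}

```text
t: 18.9
tcp_pos: [618.7, 105.6, 28.3]
ee_rot: [-3.142, -0.0, 1.667]
contact_force: [2.1, -2.3, -0.6]
width: 0.503
grasp_force: 1.1
```

Request:
{"op": "servo_tool", "data": {
  "commands": "0 0 0 0;0.05 0 0 0;0.05 0 0 0;0.05 0 0 0;0.1 0 0 0;0.1 0 0 0;0.1 0 0 0;0.1 0 0 0;0.1 0 0 0;0.1 0 0 0"
}}

```text
t: 19.73
tcp_pos: [618.6, 106.6, 28.3]
ee_rot: [-3.142, -0.0, 1.667]
contact_force: [2.6, -1.8, -0.6]
width: 0.498
grasp_force: 1.2
```

```bash
python3 m.py
```

```text
t 19.73 tray [ 49.6 104. ] z 28.3 yaw 90.1 F [ 2.6 -1.8 -0.6] w 0.5
block tray 1731 ((53.096046447753906, 170.3898468017578), (111.17848205566406, 91.79277038574219), 89.78718566894531)
plane slope x,y,z [-4.17458959e-04 -1.05739564e-01  3.81708971e+01]
```

Request:
{"op": "servo_tool", "data": {
  "commands": "0 0 0 0;0.05 0 0 0;0.05 0 0 0;0.05 0 0 0;0.1 0 0 0;0.1 0 0 0;0.1 0 0 0;0.1 0 0 0;0.1 0 0 0;0.1 0 0 0"
}}

```text
t: 20.62
tcp_pos: [618.6, 107.6, 28.3]
ee_rot: [3.142, -0.0, 1.667]
contact_force: [1.8, -2.6, -1.4]
width: 0.501
grasp_force: 1.4
```

Request:
{"op": "servo_tool", "data": {
  "commands": "0 0 0 0;0.05 0 0 0;0.05 0 0 0;0.05 0 0 0;0.1 0 0 0;0.1 0 0 0;0.1 0 0 0;0.1 0 0 0;0.1 0 0 0;0.1 0 0 0"
}}

```text
t: 21.45
tcp_pos: [618.8, 108.0, 28.4]
ee_rot: [3.141, 0.001, 1.667]
contact_force: [4.0, -9.0, -0.1]
width: 0.499
grasp_force: 4.4
```

```bash
python3 m.py
```

```text
t 21.45 tray [ 49.9 105.3] z 28.4 yaw 90.1 F [ 4.  -9.  -0.1] w 0.5
block tray 1693 ((53.49800491333008, 173.10552978515625), (113.88433837890625, 91.6405029296875), 89.02771759033203)
plane slope x,y,z [ 9.63158032e-04 -1.03723339e-01  3.83179826e+01]
```

9 N: it has reached the end wall. I back off, lift, shut the fingers and measure with the wrist camera.

Request:
{"op": "servo_tool", "data": {
  "commands": "-0.5 0 0 0;-1.5 0 0 0;-1.5 0 -3 0;-1.5 0 -6 0;-1 0 -9 0;0 0.3 -11 0;1 0.5 -11 0;1 0.5 -11 0;1 0.5 -11 0;1 0.5 -11 0",
  "jaw": 0
}}

```text
t: 22.33
tcp_pos: [621.6, 118.4, 136.9]
ee_rot: [-3.139, 0.0, 1.667]
contact_force: [0.1, 0.2, -0.0]
width: 0.003
grasp_force: 0.0
```

```bash
cat > mw.py <<'E'
from h import *
s=st();im,d=get_image("wrist");cv2.imwrite("pics/w5.png",im);X=cloud("wrist",d,s);T=tray(X)
bl=(np.abs(X[...,2]-38)<12)&(im.min(-1)>75)&(np.ptp(im.astype(int),axis=-1)<45)&(np.abs(T[...,1]-165)<75)&(np.abs(T[...,0]-55)<55)
r=cv2.minAreaRect(T[bl].astype(np.float32));print("block tray",bl.sum(),r,"minmax",np.percentile(T[bl],[.5,99.5],axis=0))
A=np.c_[T[bl]-[55,167.5],np.ones(bl.sum())];print("plane slope x,y,z",np.linalg.lstsq(A,X[bl][:,2],rcond=None)[0])
sl=(np.abs(X[...,2]-24)<5)&(T[...,1]<100)&(T[...,1]>0)&(np.abs(T[...,0]-50)<40);print("slab z",np.median(X[sl][:,2]))
E
python3 mw.py; python3 m.py
```

```text
t 22.33 tray [ 53.7 115.5] z 136.9 yaw 90.1 F [ 0.1  0.2 -0. ] w 0.0
block tray 18302 ((53.4666633605957, 169.57318115234375), (111.75440979003906, 90.25407409667969), 89.86842346191406) minmax [[  9.1170745  116.54716687]
 [ 97.72562469 225.05845533]]
plane slope x,y,z [-2.70179758e-03 -3.70299701e-03  3.60726510e+01]
slab z 23.806173174309333
t 22.38 tray [ 53.8 115.4] z 137.0 yaw 90.1 F [ 0.4  0.  -0.6] w -0.0
block tray 1606 ((50.22099685668945, 171.15838623046875), (110.61897277832031, 92.61579895019531), 89.95135498046875)
plane slope x,y,z [-2.09460231e-03 -1.48343329e-02  3.65798750e+01]
```

View pics/w5.png

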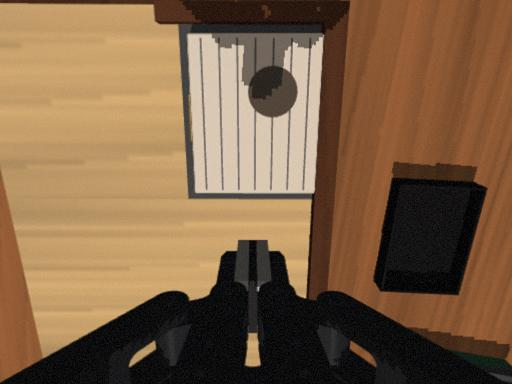

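The block has dropped into the nest. It lies level within the rim (columns 193–322, rows 35–193), its top about 36 mm, roughly 4 mm high on the leaves. I move over its middle and press in small steps.

Request:
{"op": "servo_tool", "data": {
  "commands": "2 0 0 0;4 0 1 0;5.4 0 3 0;5.4 0 5 0;5.4 0 7 0;5.4 0 8 0;5.4 0 9 0;5.4 0 9.3 0;5.4 0 9.4 0;5.4 0 9.4 0"
}}

```text
t: 23.27
tcp_pos: [617.6, 172.6, 44.7]
ee_rot: [3.141, -0.0, 1.667]
contact_force: [0.1, -0.5, 0.4]
width: -0.001
grasp_force: 0.0
```

Request:
{"op": "servo_tool", "data": {
  "commands": "0 0 0.1 0;0 0 0.2 0;0 0 0.3 0;0 0 0.35 0;0 0 0.4 0;0 0 0.45 0;0 0 0.5 0;0 0 0.5 0;0 0 0.5 0;0 0 0.5 0"
}}

```text
t: 24.1
tcp_pos: [617.3, 172.7, 39.3]
ee_rot: [-3.142, 0.0, 1.667]
contact_force: [-0.3, -0.1, 0.7]
width: -0.001
grasp_force: 0.0
```

Request:
{"op": "servo_tool", "data": {
  "commands": "0 0 0.05 0;0 0 0.1 0;0 0 0.15 0;0 0 0.2 0;0 0 0.25 0;0 0 0.25 0;0 0 0.3 0;0 0 0.3 0;0 0 0.3 0;0 0 0.3 0"
}}

```text
t: 24.93
tcp_pos: [617.3, 172.7, 36.3]
ee_rot: [3.142, -0.0, 1.667]
contact_force: [-0.8, 0.1, 1.6]
width: 0.002
grasp_force: 0.5
```

Request:
{"op": "servo_tool", "data": {
  "commands": "0 0 0 0;0 0 0.03 0;0 0 0.03 0;0 0 0.05 0;0 0 0.05 0;0 0 0.08 0;0 0 0.08 0;0 0 0.1 0;0 0 0.1 0;0 0 0.1 0"
}}

```text
t: 25.77
tcp_pos: [617.3, 172.8, 35.5]
ee_rot: [3.142, -0.0, 1.667]
contact_force: [-2.7, -0.3, 5.8]
width: 0.001
grasp_force: 2.9
```

Request:
{"op": "servo_tool", "data": {
  "commands": "0 0 0 0;0 0 0.03 0;0 0 0.03 0;0 0 0.05 0;0 0 0.05 0;0 0 0.08 0;0 0 0.08 0;0 0 0.1 0;0 0 0.1 0;0 0 0.1 0"
}}

```text
t: 26.6
tcp_pos: [617.3, 172.8, 34.3]
ee_rot: [-3.142, -0.0, 1.667]
contact_force: [-1.6, -0.3, 2.9]
width: 0.001
grasp_force: 1.6
```

Request:
{"op": "servo_tool", "data": {
  "commands": "0 0 0 0;0 0 0.03 0;0 0 0.03 0;0 0 0.05 0;0 0 0.05 0;0 0 0.08 0;0 0 0.08 0;0 0 0.1 0;0 0 0.1 0;0 0 0.1 0"
}}

```text
t: 27.43
tcp_pos: [617.5, 172.8, 33.6]
ee_rot: [3.141, -0.0, 1.667]
contact_force: [-2.5, -0.6, 9.5]
width: -0.003
grasp_force: 4.5
```

Request:
{"op": "servo_tool", "data": {
  "commands": "0 0 0 0;0 0 0.03 0;0 0 0.03 0;0 0 0.05 0;0 0 0.05 0;0 0 0.05 0;0 0 0.05 0;0 0 0.05 0;0 0 0.05 0;0 0 0.05 0"
}}

```text
t: 28.27
tcp_pos: [617.6, 172.8, 33.4]
ee_rot: [3.141, -0.0, 1.667]
contact_force: [-2.9, -1.1, 12.9]
width: -0.003
grasp_force: 6.7
```

Request:
{"op": "servo_tool", "data": {
  "commands": "0 0 0 0;0 0 0.03 0;0 0 0.03 0;0 0 0.05 0;0 0 0.05 0;0 0 0.05 0;0 0 0.05 0;0 0 0.05 0;0 0 0.05 0;0 0 0.05 0"
}}

```text
t: 29.1
tcp_pos: [617.6, 172.8, 33.3]
ee_rot: [3.141, -0.0, 1.667]
contact_force: [-4.9, -1.1, 18.8]
width: -0.002
grasp_force: 9.4
```

Request:
{"op": "servo_tool", "data": {
  "commands": "0 0 -0.2 0;0 0 -1 0;0 0 -3 0;-1 0 -5 0;-2.5 0 -7 0;-4 0 -9 0;-5.4 0 -10 0;-5.4 0 -10 0;-5.4 0 -10 0;-5.4 0 -10 0"
}}

```text
t: 29.93
tcp_pos: [621.9, 119.2, 131.4]
ee_rot: [-3.14, -0.0, 1.667]
contact_force: [0.2, 0.1, -0.6]
width: -0.0
grasp_force: 0.0
```

```bash
python3 mw.py; python3 m.py
```

```text
t 29.93 tray [ 54.1 116.2] z 131.4 yaw 90.1 F [ 0.2  0.1 -0.6] w -0.0
block tray 18574 ((53.18326950073242, 170.22256469726562), (109.93792724609375, 90.201416015625), 89.64269256591797) minmax [[  8.92750917 116.39217407]
 [ 97.4681236  224.81419299]]
plane slope x,y,z [ 2.99420844e-02 -1.09442607e-03  3.32339019e+01]
slab z 23.83712134558637
t 29.98 tray [ 54.  116.4] z 131.2 yaw 90.1 F [-0.5  0.4 -0.8] w 0.0
block tray 1684 ((52.4767951965332, 171.19850158691406), (109.77071380615234, 94.01387786865234), 89.64672088623047)
plane slope x,y,z [ 3.08198042e-02 -7.60424982e-03  3.38710081e+01]
```

The front (−x) edge is home, but the back edge is about 2.7 mm high on its leaf. I press again, moderately nearer the back.

Request:
{"op": "servo_tool", "data": {
  "commands": "2 0.8 0 0;4 1.6 1 0;5.4 1.6 3 0;5.4 1.6 5 0;5.4 1.6 7 0;5.4 1.6 8 0;5.4 1.6 9 0;5.4 1.6 9.3 0;5.4 1.6 9.4 0;5.4 1.6 9.5 0"
}}

```text
t: 30.87
tcp_pos: [633.7, 174.3, 37.8]
ee_rot: [3.141, -0.0, 1.667]
contact_force: [-0.6, -0.3, 0.9]
width: -0.001
grasp_force: 0.0
```

Request:
{"op": "servo_tool", "data": {
  "commands": "0 0 0.05 0;0 0 0.1 0;0 0 0.15 0;0 0 0.18 0;0 0 0.2 0;0 0 0.22 0;0 0 0.22 0;0 0 0.22 0;0 0 0.22 0;0 0 0.22 0"
}}

```text
t: 31.7
tcp_pos: [633.2, 174.3, 35.1]
ee_rot: [3.142, 0.0, 1.667]
contact_force: [-1.0, 0.4, -0.1]
width: 0.001
grasp_force: 0.0
```

Request:
{"op": "servo_tool", "data": {
  "commands": "0 0 0.03 0;0 0 0.06 0;0 0 0.09 0;0 0 0.12 0;0 0 0.14 0;0 0 0.16 0;0 0 0.16 0;0 0 0.16 0;0 0 0.16 0;0 0 0.16 0"
}}

```text
t: 32.53
tcp_pos: [633.3, 174.3, 33.9]
ee_rot: [3.141, -0.0, 1.667]
contact_force: [-1.9, -0.4, 6.0]
width: -0.001
grasp_force: 3.2
```

Request:
{"op": "servo_tool", "data": {
  "commands": "0 0 0.03 0;0 0 0.03 0;0 0 0.05 0;0 0 0.05 0;0 0 0.05 0;0 0 0.08 0;0 0 0.08 0;0 0 0.08 0;0 0 0.08 0;0 0 0.08 0"
}}

```text
t: 33.37
tcp_pos: [633.4, 174.3, 33.3]
ee_rot: [3.141, -0.0, 1.667]
contact_force: [-2.0, 0.1, 8.8]
width: -0.001
grasp_force: 5.0
```

Request:
{"op": "servo_tool", "data": {
  "commands": "0 0 0.03 0;0 0 0.03 0;0 0 0.05 0;0 0 0.05 0;0 0 0.05 0;0 0 0.05 0;0 0 0.05 0;0 0 0.05 0;0 0 0.05 0;0 0 0.05 0"
}}

```text
t: 34.2
tcp_pos: [633.5, 174.3, 32.9]
ee_rot: [3.141, -0.0, 1.667]
contact_force: [-1.8, -0.2, 10.5]
width: -0.001
grasp_force: 5.4
```

Request:
{"op": "servo_tool", "data": {
  "commands": "0 0 0.03 0;0 0 0.03 0;0 0 0.04 0;0 0 0.04 0;0 0 0.04 0;0 0 0.04 0;0 0 0.04 0;0 0 0.04 0;0 0 0.04 0;0 0 0.04 0"
}}

```text
t: 35.03
tcp_pos: [633.3, 174.3, 32.1]
ee_rot: [3.141, -0.0, 1.667]
contact_force: [-1.4, -0.2, 6.0]
width: -0.003
grasp_force: 3.3
```

The force dropped, so it snapped past the leaf. I seat it gently.

Request:
{"op": "servo_tool", "data": {
  "commands": "0 0 0.03 0;0 0 0.03 0;0 0 0.05 0;0 0 0.05 0;0 0 0.06 0;0 0 0.06 0;0 0 0.06 0;0 0 0.06 0;0 0 0.06 0;0 0 0.06 0"
}}

```text
t: 35.87
tcp_pos: [633.4, 174.3, 32.0]
ee_rot: [3.141, -0.0, 1.667]
contact_force: [-4.1, -0.3, 15.8]
width: -0.003
grasp_force: 7.6
```

Request:
{"op": "servo_tool", "data": {
  "commands": "0 0 -0.2 0;0 0 -1 0;0 0 -3 0;-1 -0.5 -5 0;-2.5 -1 -7 0;-4 -1.6 -9 0;-5.4 -1.6 -10 0;-5.4 -1.6 -10 0;-5.4 -1.6 -10 0;-5.4 -1.6 -10 0"
}}

```text
t: 36.7
tcp_pos: [622.3, 119.2, 130.4]
ee_rot: [-3.141, -0.0, 1.667]
contact_force: [-0.2, 0.1, -0.3]
width: 0.001
grasp_force: 0.0
```

```bash
python3 mw.py; python3 m.py; python3 - <<'E'
import cv2,numpy as np
from workcell import *
im=get_image("side")[0];w=cv2.imread("pics/w5.png");cv2.imwrite("pics/f.png",cv2.resize(np.hstack([im,w]),(800,300)))
E
```

```text
t 36.7 tray [ 54.5 116.2] z 130.4 yaw 90.1 F [-0.2  0.1 -0.3] w 0.0
block tray 18525 ((53.28447723388672, 170.4740447998047), (109.351318359375, 90.2061996459961), 89.95024871826172) minmax [[  9.15433665 116.51045216]
 [ 97.70416649 224.89959873]]
plane slope x,y,z [-4.53996127e-04 -1.32428651e-03  3.18308864e+01]
slab z 23.835212555059154
t 36.75 tray [ 54.3 116.4] z 130.1 yaw 90.1 F [0.7 0.2 0.1] w -0.0
block tray 1563 ((51.325130462646484, 171.97286987304688), (95.74531555175781, 109.10164642333984), 0.25916171073913574)
plane slope x,y,z [ 2.04179072e-03 -4.64582041e-03  3.25003753e+01]
```

View pics/f.png

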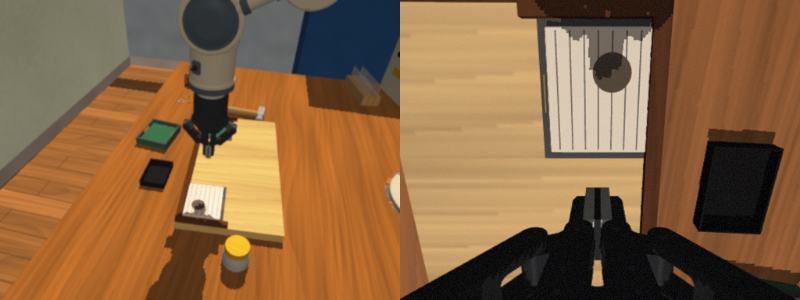

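The block lies flat and uncracked in the rectangular nest (wrist half of the picture, 595,90). Its top is 8.0 mm above the slab, with no tilt. The tin, hammer and dish look undisturbed, and the arm is clear. Handing in.

```bash
python3 -c "
from workcell import *
print(job_done())"
```

```text
the job is handed in; nothing more can be done
None
```

The block is flat on the floor of the rectangular nest with its top measured 8.0 mm above the slab; my force readings stayed under 20 N, it shows no crack, the tin, hammer and dish look undisturbed, and the job was handed in at about 37 s.

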